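# Gather the four underglaze colours into their caddy

## Robot

A 7-joint arm with a two-finger parallel gripper is mounted at the origin on the work surface; the furniture and walls round the work are solid. World frame = base frame: x ahead of the robot, y to its left, z up, the work surface at z = 0. Lengths are in m, angles in rad, forces in N, time in s.
With the tool pointing down it reaches from about 0.425 to 1.025 m from the base axis. Payload 9.4 kg.
Tool frame: the origin (TCP) lies on the centre line of the jaws, within the pads' length; the fingertips stand manip.tip_extent ahead of it and the grasp point (between the pads) lies 6 mm ahead of it (manip.tip_extent is the distance from the TCP to the fingertips, in m); z points along the fingers, y is the line along which they close (so a half turn about z gives the same grasp; the last joint's range is limited). The gripper opens to 93 mm and grips with 3 to 60 N. Pads are 15 mm wide; open, the fingers measure 128 mm over their backs; the gripper's body (75 mm by 188 mm) begins 65 mm behind the grasp point.
Start: joints at [1.111, 0.599, -0.003, 1.599, 0.002, 0.943, -0.08], TCP at [0.271, -0.673, 0.244] pointing down, gripper open.
Joint ranges: [-2.57, 2.57], [-0.35, 1.97], [-1.29, 1.29], [0.11, 2.56], [-1.05, 4.19], [0.11, 1.86], [-2.63, 2.63]. Speed limits (rad/s): [2.22, 2.22, 3.01, 3.01, 3.14, 3.14, 3.14].

## Interface

Orientations are given as a unit quaternion [x, y, z, w].
In Python, from workcell import manip, vision, look_for, regions_of gives the robot as it stands.
- The arm moves only by the tool arm_command, never from a script. Its argument "motion" is a list of rows, each an object of numbers: "x", "y", "z": the shift along the tool's x, y, z in m; "wx", "wy", "wz": the turn, a rotation vector about the tool's x, y, z in degrees. A call has 1 to 5 rows; each row is the pose to reach, as a shift and turn from the pose commanded when the call began, along the tool's axes at that moment; what a row does not reach only later rows make up. A row lasts 1/10 s, in which the tool goes at most 50 mm and 8.59 degrees, less where a joint would pass 70% of its speed; a pose out of reach is approached as far as the arm can. A call with a gripper value outside its range is refused whole. "hand" is the closure, from 0 (fully open) to 1 (shut), set as the call begins (left out, the last holds). The fingers move at their own pace and stop on an object; the grip force is fixed at half the most. Time passes only in rows, so rows that repeat a pose let the fingers close. It gives the time, the measured TCP pose, the force, the opening and the grip force at its end, in the units of the state.
- manip.state(): the state, without advancing time (a new reading comes with each control period).
- vision.snapshot(name): name is "scene" or "top" or "wrist"; returns a dict with "color" (420x560x3 uint8, red, green, blue), "intrinsics" (3x3 intrinsics, pixels), "origin" and "attitude" of the camera in the world. Camera axes: x right, y up, looking along -z (the intrinsics and any distortion apply to the point x, -y, -z); pixel columns grow to the right and rows downward; lengths in m; the calibration is good to about 2 mm. The wrist camera is an equidistant fisheye: a pixel r from the principal point sees the ray r / f radians off the axis. A picture is of the moment at which its call begins. There is no depth.
- manip.finish_job(): hands the job in; it is judged then, once.
Trained networks look in a picture, given as the dict that the camera call returned (one of the last four; its "shot" number tells which), for a name from the list of things; names that differ only in an ending like _2 or _b are one class to them, and where a whole thing is asked for, a point or a joint stands for the part that bears it (a point fixed in the world has none). Each returns a list of dicts, best first, with "confidence" (0 to 1); they miss things now and then, are a little off and sometimes report something else, mostly with a low value. They report only what shows in the picture. A call takes as long as a camera call.
- look_for(picture, thing): "rect" ([left, top, right, bottom] in pixels, round what is visible of it).
- regions_of(picture, thing): "mask" (420x560 bool, what is visible of it) and "rect" ([left, top, right, bottom] in pixels, round what is visible of it).
The state is a dict: "time": time; "joint_pos": joint angles; "joint_velocities": joint speeds; "joint_efforts": joint torques, N m; "eef_pos": TCP position; "tcp_rot": TCP orientation; "force": force on the tool from outside, world axes, zero at the start; "moment": the same for the moment, N m; "width": finger opening in m; "grasp_force": force on a finger pad.
Only numpy, scipy, OpenCV 4.12 (cv2) and the standard library are available. Lean on these libraries where they do the work, as an engineer would, in place of code of your own. Each camera call takes 0.05 s, during which the arm holds its last target. There are 200 camera calls.

## Task

Gather the red, blue, yellow and green underglaze bottles into the caddy, each standing upright in the cup of its own colour. Leave the black and the violet bottle standing where they are, and do not tip any bottle over on the way.

Things in the scene. Friction and masses are not known exactly. Their poses are not given: they have to be found in the camera images.
- red_bottle: red (dull brownish red) underglaze bottle with a white screw cap: round body 47 mm in diameter up to about 65 mm, sloping shoulder, cap 31 mm in diameter from 84 mm to the top at 104 mm; about 85 g. Origin at the centre of its underside, z up along the bottle; its yaw has no meaning. Stands upright on the table (z = 0) at the start.
- blue_bottle: blue (slate blue) underglaze bottle with a white screw cap: round body 47 mm in diameter up to about 65 mm, sloping shoulder, cap 31 mm in diameter from 80 mm to the top at 100 mm; about 85 g. Origin at the centre of its underside, z up along the bottle; its yaw has no meaning. Stands upright on the table (z = 0) at the start.
- yellow_bottle: yellow (ochre) underglaze bottle with a white screw cap: round body 47 mm in diameter up to about 65 mm, sloping shoulder, cap 31 mm in diameter from 84 mm to the top at 104 mm; about 85 g. Origin at the centre of its underside, z up along the bottle; its yaw has no meaning. Stands upright on the table (z = 0) at the start.
- green_bottle: green (dull grey-green) underglaze bottle with a white screw cap: round body 47 mm in diameter up to about 65 mm, sloping shoulder, cap 31 mm in diameter from 80 mm to the top at 100 mm; about 85 g. Origin at the centre of its underside, z up along the bottle; its yaw has no meaning. Stands upright on the table (z = 0) at the start.
- red_cup: red cup for the red bottle: 65 mm wide inside at the mouth, 61 mm at its floor, 18 mm tall, floor 4 mm above its origin (centre of its underside, 8 mm above the table). One of four cups, 90 mm apart in a square along its x and y axes, in the caddy: a wooden tray fixed on the table, 180 mm square, rim 18 mm high. Which cup is where, and the caddy's place and yaw, vary.
- blue_cup: blue cup for the blue bottle: 65 mm wide inside at the mouth, 61 mm at its floor, 18 mm tall, floor 4 mm above its origin (centre of its underside, 8 mm above the table). One of four cups, 90 mm apart in a square along its x and y axes, in the caddy: a wooden tray fixed on the table, 180 mm square, rim 18 mm high. Which cup is where, and the caddy's place and yaw, vary.
- yellow_cup: yellow cup for the yellow bottle: 65 mm wide inside at the mouth, 61 mm at its floor, 18 mm tall, floor 4 mm above its origin (centre of its underside, 8 mm above the table). One of four cups, 90 mm apart in a square along its x and y axes, in the caddy: a wooden tray fixed on the table, 180 mm square, rim 18 mm high. Which cup is where, and the caddy's place and yaw, vary.
- green_cup: green cup for the green bottle: 65 mm wide inside at the mouth, 61 mm at its floor, 18 mm tall, floor 4 mm above its origin (centre of its underside, 8 mm above the table). One of four cups, 90 mm apart in a square along its x and y axes, in the caddy: a wooden tray fixed on the table, 180 mm square, rim 18 mm high. Which cup is where, and the caddy's place and yaw, vary.
- black_bottle: black bottle of the same make (a look-alike that does not belong in the caddy): 47 mm in diameter, white cap 31 mm in diameter, 101 mm tall. Origin at the centre of its underside, z up. Stays where it stands.
- violet_bottle: violet bottle of the same make (a look-alike that does not belong in the caddy): 47 mm in diameter, white cap 31 mm in diameter, 101 mm tall. Origin at the centre of its underside, z up. Stays where it stands.

How it is judged:
By the outcome, as a careful person would: the job done as asked, in the order asked, and still so for the second after the job is handed in, with the robot touching nothing.
It also fails if it takes over 120 s, if anything falls off the work surface, if the arm or the gripper's body presses on something with over 40 N, if the wrist force passes 120 N, or if a joint passes its speed limit or range.

## Working session

There is one attempt and no reset: what is moved stays moved. The work goes in short steps, Python scripts to look and compute and a tool call to move; the robot and the scene stay as the last step left them, time stands still between calls to the robot, and variables do not carry over. Pictures are saved under pics/ and viewed, at most 14 in all, crops included, and the job is handed in when it is done.

Besides the shell and the picture viewer there is one more tool, called after ">>>" in YAML: its name, and indented under it one key for each argument. arm_command: Moves the arm, as the interface text tells. Its arguments: {"type":"object","properties":{"motion":{"type":"array","items":{"type":"object","properties":{"x":{"type":"number"},"y":{"type":"number"},"z":{"type":"number"},"wx":{"type":"number"},"wy":{"type":"number"},"wz":{"type":"number"}}}},"hand":{"type":"number"}},"required":["motion"]}

```bash
mkdir -p pics; ls
cat > h.py <<'E'
import numpy as np, cv2
from workcell import manip, vision, look_for, regions_of
def ray(p,u,v):
    K=np.array(p["intrinsics"]); d=np.array([(u-K[0,2])/K[0,0],(v-K[1,2])/K[1,1],1.])
    d=d*[1,-1,-1]
    A=np.array(p["attitude"])
    if A.shape!=(3,3):
        from scipy.spatial.transform import Rotation as R
        A=R.from_quat(A).as_matrix()
    return np.array(p["origin"]),A@d
def onz(p,u,v,z):
    o,d=ray(p,u,v); return o+d*(z-o[2])/d[2]
E
python3 - <<'E'
from h import *
s=manip.state(); print(s, manip.tip_extent)
names=["red","blue","yellow","green","black","violet"]
for c in ["top","scene"]:
    p=vision.snapshot(c); cv2.imwrite(f"pics/{c}0.png",p["color"][:,:,::-1]); print(c,p["origin"],p["attitude"],p["intrinsics"])
    for n in [a+"_bottle" for a in names]+[a+"_cup" for a in names[:4]]:
        for r in regions_of(p,n)[:2]:
            m=r["mask"]; ys,xs=np.nonzero(m); print(n,round(r["confidence"],2),np.round(r["rect"]),round(xs.mean(),1),round(ys.mean(),1), np.round(onz(p,xs.mean(),ys.mean(),0.02),3))
E
```

```text
pics
{'time': 0.0, 'joint_pos': array([ 1.11131422,  0.60012358, -0.00256501,  1.60012193,  0.0017835 ,
        0.94295335, -0.07979554]), 'joint_velocities': array([ 0.00043494,  0.00089339,  0.00086854, -0.00064988,  0.00118547,
        0.00117513, -0.00060678]), 'joint_efforts': array([ 7.92148458e-04, -7.65081096e+01,  1.49777815e+00, -2.52350235e+01,
       -5.23855363e-02,  1.69024814e-02,  1.76871581e-04]), 'eef_pos': array([ 0.27061701, -0.67209822,  0.24276361]), 'tcp_rot': array([ 9.81733482e-01,  1.90259629e-01, -2.11538549e-04, -7.73556193e-04]), 'force': array([ 0.10534221, -0.30105387, -0.52574143]), 'moment': array([-0.01539749,  0.0011182 , -0.01216922]), 'grasp_force': 0.0, 'width': 0.09285494725761693} 0.025
top [0.33160232 0.03249372 1.32810813] [-0.05253902  0.06168985  0.70592716 -0.70363404] [[459.11862738   0.         280.60960578]
 [  0.         459.11862738 205.19327805]
 [  0.           0.           1.        ]]
red_bottle 0.74 [273. 229. 283. 247.] 279.7 236.8 [0.454 0.018 0.02 ]
blue_bottle 0.6 [284. 183. 300. 205.] 292.4 193.0 [ 0.581 -0.019  0.02 ]
yello
[... 1021 characters left out ...]
58. 164. 376. 200.] 367.8 181.7 [ 0.495 -0.355  0.02 ]
yellow_bottle 0.51 [300. 170. 316. 207.] 308.3 187.7 [ 0.619 -0.216  0.02 ]
green_bottle 0.58 [299. 170. 320. 207.] 308.1 188.0 [ 0.618 -0.213  0.02 ]
black_bottle 0.7 [348. 180. 364. 224.] 354.6 202.1 [ 0.461 -0.187  0.02 ]
violet_bottle 0.32 [274. 184. 296. 223.] 284.4 204.7 [ 0.609 -0.071  0.02 ]
red_cup 0.78 [214. 238. 246. 263.] 229.2 250.9 [0.571 0.217 0.02 ]
blue_cup 0.86 [185. 272. 225. 296.] 204.2 279.5 [0.539 0.339 0.02 ]
yellow_cup 0.71 [273. 184. 296. 221.] 284.9 204.6 [ 0.608 -0.072  0.02 ]
yellow_cup 0.6 [229. 258. 266. 280.] 246.0 269.3 [0.494 0.262 0.02 ]
green_cup 0.7 [171. 251. 205. 273.] 189.2 260.4 [0.616 0.296 0.02 ]
```

```bash
python3 -c "
import cv2
a=cv2.imread('pics/top0.png')[130:270,130:420]; cv2.imwrite('pics/top0c.png',cv2.resize(a,None,fx=2.75,fy=2.75,interpolation=3))
a=cv2.imread('pics/scene0.png')[150:310,150:400]; cv2.imwrite('pics/scene0c.png',cv2.resize(a,None,fx=3,fy=3,interpolation=3))"
```

```text
(no output)
```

View pics/top0c.png

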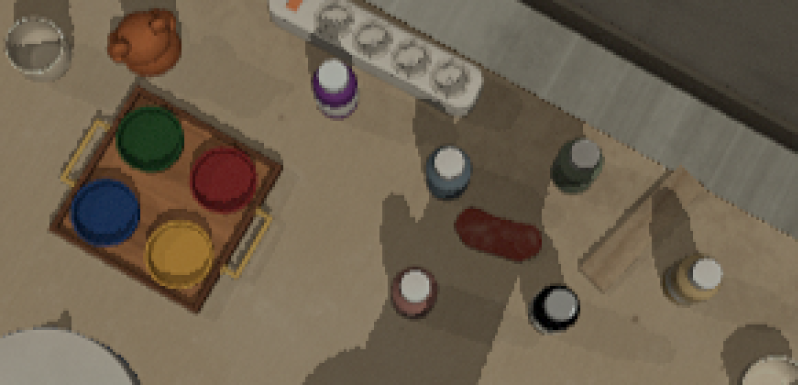

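View pics/scene0c.png

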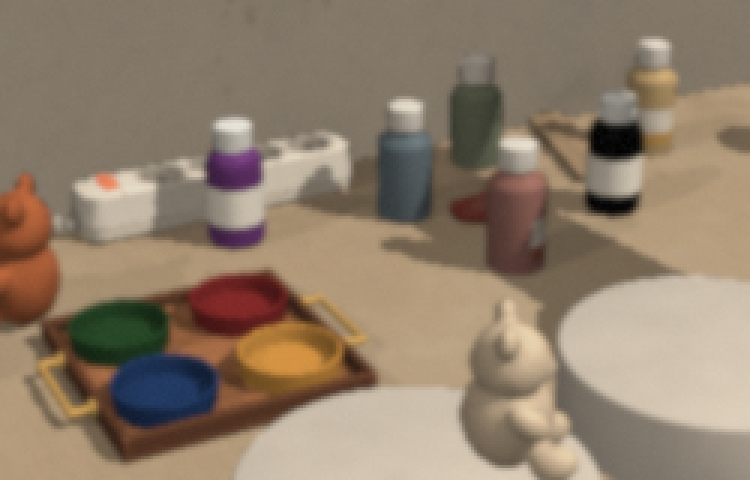

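View pics/top0.png

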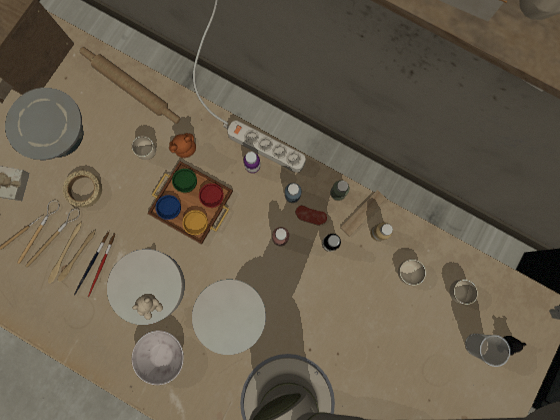

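View pics/scene0.png

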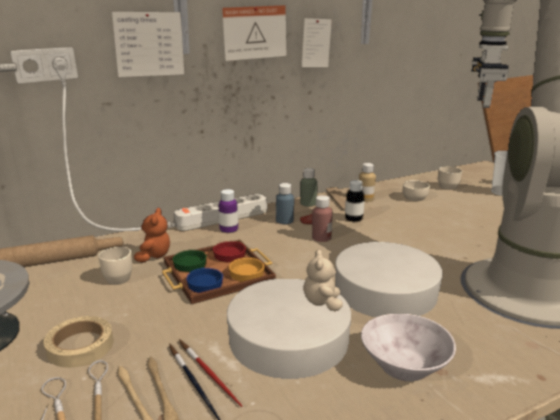

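```bash
cat >> h.py <<'E'
from scipy.spatial.transform import Rotation as Rot
def go(x,y,z,yaw):
    "yaw: world angle (deg) of tool y axis, mod 180; shift/turn in tool axes"
    s=manip.state(); R=Rot.from_quat(s["tcp_rot"]).as_matrix()
    b=np.radians(yaw); ty=np.array([np.cos(b),np.sin(b),0])
    if ty@R[:,1]<0: ty=-ty
    T=np.c_[np.cross(ty,[0,0,-1]),ty,[0,0,-1]]
    print("t",round(s["time"],1),"pos",np.round(s["eef_pos"],3),"w",round(s["width"],3),"shift mm",np.round(1e3*R.T@(np.array([x,y,z])-s["eef_pos"]),0),
     "turn deg",np.round(np.degrees(Rot.from_matrix(R.T@T).as_rotvec()),1),"q7",np.round(s["joint_pos"][[0,6]],2))
E
python3 - <<'E'
from h import *
t=vision.snapshot("top"); s=vision.snapshot("scene")
T=dict(red=(414,286),blue=(449,162),yellow=(706,272),green=(584,156),black=(559,304),violet=(333,74))
S=dict(red=(518,143),blue=(405,104),yellow=(654,44),green=(477,62),black=(618,98),violet=(232,124))
H=dict(red=.104,blue=.1,yellow=.104,green=.1,black=.101,violet=.101)
for n in T:
    print(n,np.round(onz(t,T[n][0]/2.75+130,T[n][1]/2.75+130,H[n])[:2],3),np.round(onz(s,S[n][0]/3+150,S[n][1]/3+150,H[n])[:2],3))
for c in [(583,125),(780,235)]: print("wall",np.round(onz(t,c[0]/2.75+130,c[1]/2.75+130,0),3))
go(.3,0,.2,106)
E
```

```text
red [0.453 0.017] [0.451 0.019]
blue [ 0.577 -0.019] [ 0.574 -0.017]
yellow [ 0.466 -0.269] [ 0.461 -0.262]
green [ 0.583 -0.153] [ 0.577 -0.142]
black [ 0.436 -0.125] [ 0.432 -0.122]
violet [0.667 0.097] [0.665 0.098]
wall [ 0.637 -0.168  0.   ]
wall [ 0.517 -0.375  0.   ]
t 1.2 pos [ 0.271 -0.673  0.244] w 0.093 shift mm [ 278. -613.   44.] turn deg [0.  0.  5.9] q7 [ 1.11 -0.08]
```

>>> arm_command:
  motion:
    - {"x": 0.037,"y": -0.031}
    - {"x": 0.074,"y": -0.062}
    - {"x": 0.111,"y": -0.093}
    - {"x": 0.148,"y": -0.124}
    - {"x": 0.185,"y": -0.154}
  hand: 0

```text
invalid input
```

>>> arm_command:
  motion:
    - {"x": 0.037,"y": -0.031}
    - {"x": 0.074,"y": -0.062}
    - {"x": 0.111,"y": -0.093}
    - {"x": 0.148,"y": -0.124}
    - {"x": 0.185,"y": -0.154,"wz": 5.9}

```text
invalid input
```

```bash
python3 -c "
from h import *
go(.452,.018,.15,106)"
```

```text
t 1.2 pos [ 0.271 -0.673  0.244] w 0.093 shift mm [ 426. -573.   94.] turn deg [0.  0.  5.9] q7 [ 1.11 -0.08]
```

>>> arm_command:
  motion:
    - {"x": 0.037,"y": -0.031,"z": 0,"wx": 0,"wy": 0,"wz": 0}
    - {"x": 0.074,"y": -0.062,"z": 0,"wx": 0,"wy": 0,"wz": 0}
    - {"x": 0.111,"y": -0.093,"z": 0,"wx": 0,"wy": 0,"wz": 0}
    - {"x": 0.148,"y": -0.124,"z": 0,"wx": 0,"wy": 0,"wz": 0}
    - {"x": 0.185,"y": -0.154,"z": 0,"wx": 0,"wy": 0,"wz": 0}
  hand: 0

```text
time: 1.7
eef_pos: [0.3855, -0.4588, 0.2438]
tcp_rot: [0.982, 0.19, 0.0, 0.0]
force: [1.5, 0.4, -0.2]
width: 0.0931
grasp_force: 0.0
```

>>> arm_command:
  motion:
    - {"x": 0.037,"y": -0.031,"z": 0,"wx": 0,"wy": 0,"wz": 0}
    - {"x": 0.074,"y": -0.062,"z": 0,"wx": 0,"wy": 0,"wz": 0}
    - {"x": 0.111,"y": -0.093,"z": 0,"wx": 0,"wy": 0,"wz": 0}
    - {"x": 0.148,"y": -0.124,"z": 0,"wx": 0,"wy": 0,"wz": 0}
    - {"x": 0.185,"y": -0.154,"z": 0,"wx": 0,"wy": 0,"wz": 5.9}

```text
time: 2.2
eef_pos: [0.4996, -0.2469, 0.2439]
tcp_rot: [0.99, 0.139, 0.0, 0.0]
force: [0.2, -0.5, -0.1]
width: 0.0929
grasp_force: 0.0
```

```bash
python3 -c "
from h import *
go(.452,.018,.15,106)"
```

```text
t 2.2 pos [ 0.5   -0.247  0.244] w 0.093 shift mm [  27. -268.   94.] turn deg [ 0. -0. -0.] q7 [ 0.37 -0.94]
```

>>> arm_command:
  motion:
    - {"x": 0.006,"y": -0.05,"z": 0,"wx": 0,"wy": 0,"wz": 0}
    - {"x": 0.011,"y": -0.099,"z": 0,"wx": 0,"wy": 0,"wz": 0}
    - {"x": 0.016,"y": -0.148,"z": 0,"wx": 0,"wy": 0,"wz": 0}
    - {"x": 0.022,"y": -0.197,"z": 0,"wx": 0,"wy": 0,"wz": 0}
    - {"x": 0.027,"y": -0.246,"z": 0,"wx": 0,"wy": 0,"wz": 0}

```text
time: 2.7
eef_pos: [0.4566, -0.0029, 0.2439]
tcp_rot: [0.99, 0.139, 0.0, 0.0]
force: [1.3, 0.4, -0.8]
width: 0.0931
grasp_force: 0.0
```

>>> arm_command:
  motion:
    - {"x": 0,"y": -0.022,"z": 0.02,"wx": 0,"wy": 0,"wz": 0}
    - {"x": 0,"y": -0.022,"z": 0.06,"wx": 0,"wy": 0,"wz": 0}
    - {"x": 0,"y": -0.022,"z": 0.094,"wx": 0,"wy": 0,"wz": 0}

```text
time: 3.0
eef_pos: [0.4512, 0.0176, 0.1491]
tcp_rot: [0.99, 0.141, 0.001, -0.0]
force: [0.2, 0.1, 0.3]
width: 0.093
grasp_force: 0.0
```

```bash
python3 -c "
from h import *
go(.452,.018,.056,106)
p=vision.snapshot('wrist'); print(p['origin'],p['attitude'],p['intrinsics']); cv2.imwrite('pics/w1.png',p['color'][:,:,::-1])"
```

```text
t 3.0 pos [0.451 0.018 0.149] w 0.093 shift mm [ 1. -0. 93.] turn deg [ 0.  -0.1  0.2] q7 [-0.12 -1.52]
[0.52712567 0.04008173 0.29040579] [-0.1139591   0.08466493 -0.59467685  0.79133092] [[325.1922621    0.         279.01181405]
 [  0.         325.1922621  206.92909504]
 [  0.           0.           1.        ]]
```

View pics/w1.png

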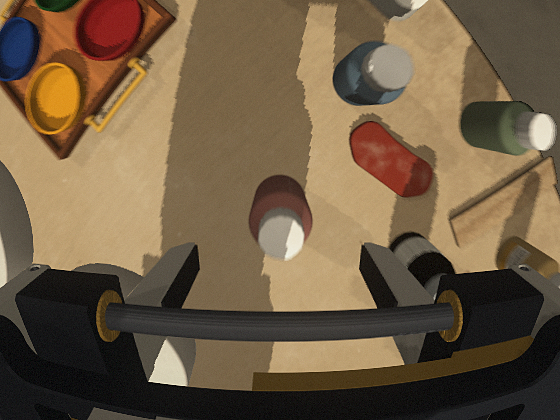

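```bash
cat >> h.py <<'E'
def wz(p,u,v,z):
    K=np.array(p["intrinsics"]); a=np.array([u-K[0,2],v-K[1,2]]); r=np.hypot(*a); th=r/K[0,0]
    d=np.array([np.sin(th)*a[0]/r,-np.sin(th)*a[1]/r,-np.cos(th)]); d=Rot.from_quat(p["attitude"]).as_matrix()@d
    o=np.array(p["origin"]); return np.round(o+d*(z-o[2])/d[2],3)
E
python3 -c "
from h import *
p=vision.snapshot('wrist')
for n,u,v,h in [('red',282,233,.104),('blue',388,67,.1),('green',538,131,.1)]: print(n,wz(p,u,v,h))"
```

```text
red [0.459 0.018 0.104]
blue [ 0.572 -0.013  0.1  ]
green [ 0.579 -0.139  0.1  ]
```

>>> arm_command:
  motion:
    - {"x": 0.001,"y": 0,"z": 0.035,"wx": 0,"wy": 0,"wz": 0}
    - {"x": 0.001,"y": 0,"z": 0.07,"wx": 0,"wy": 0,"wz": 0}
    - {"x": 0.001,"y": 0,"z": 0.093,"wx": 0,"wy": 0,"wz": 0}
    - {"x": 0.001,"y": 0,"z": 0.093,"wx": 0,"wy": 0,"wz": 0}

```text
time: 3.5
eef_pos: [0.4517, 0.0165, 0.0556]
tcp_rot: [0.99, 0.139, -0.001, 0.0]
force: [0.1, 0.3, 0.1]
width: 0.0932
grasp_force: 0.0
```

>>> arm_command:
  motion:
    - {"x": 0,"y": 0,"z": 0,"wx": 0,"wy": 0,"wz": 0}
    - {"x": 0,"y": 0,"z": 0,"wx": 0,"wy": 0,"wz": 0}
    - {"x": 0,"y": 0,"z": 0,"wx": 0,"wy": 0,"wz": 0}
    - {"x": 0,"y": 0,"z": 0,"wx": 0,"wy": 0,"wz": 0}
    - {"x": 0,"y": 0,"z": 0,"wx": 0,"wy": 0,"wz": 0}
  hand: 1

```text
time: 4.0
eef_pos: [0.4522, 0.0167, 0.0573]
tcp_rot: [0.99, 0.139, 0.001, 0.0]
force: [-0.2, 0.9, -0.8]
width: 0.0579
grasp_force: 0.0
```

>>> arm_command:
  motion:
    - {"x": 0,"y": 0,"z": 0,"wx": 0,"wy": 0,"wz": 0}
    - {"x": 0,"y": 0,"z": 0,"wx": 0,"wy": 0,"wz": 0}
    - {"x": 0,"y": 0,"z": 0,"wx": 0,"wy": 0,"wz": 0}
    - {"x": 0,"y": 0,"z": 0,"wx": 0,"wy": 0,"wz": 0}
  hand: 1

```text
time: 4.4
eef_pos: [0.4519, 0.0167, 0.0568]
tcp_rot: [0.99, 0.139, 0.0, 0.0]
force: [-0.7, -0.3, 6.3]
width: 0.046
grasp_force: 30.0
```

```bash
python3 -c "
from h import *
go(.575,.217,.206,106)"
```

```text
t 4.4 pos [0.452 0.017 0.057] w 0.046 shift mm [ 174. -159. -149.] turn deg [ 0. -0.  0.] q7 [-0.15 -1.54]
```

>>> arm_command:
  motion:
    - {"x": 0,"y": 0,"z": -0.04,"wx": 0,"wy": 0,"wz": 0}
    - {"x": 0,"y": 0,"z": -0.08,"wx": 0,"wy": 0,"wz": 0}
    - {"x": 0,"y": 0,"z": -0.12,"wx": 0,"wy": 0,"wz": 0}
    - {"x": 0,"y": 0,"z": -0.149,"wx": 0,"wy": 0,"wz": 0}

```text
time: 4.8
eef_pos: [0.4518, 0.0167, 0.2078]
tcp_rot: [0.99, 0.139, 0.001, -0.0]
force: [-0.4, 0.6, -1.7]
width: 0.0459
grasp_force: 30.0
```

>>> arm_command:
  motion:
    - {"x": 0.034,"y": -0.031,"z": 0,"wx": 0,"wy": 0,"wz": 0}
    - {"x": 0.069,"y": -0.063,"z": 0,"wx": 0,"wy": 0,"wz": 0}
    - {"x": 0.104,"y": -0.095,"z": 0,"wx": 0,"wy": 0,"wz": 0}
    - {"x": 0.139,"y": -0.127,"z": 0,"wx": 0,"wy": 0,"wz": 0}
    - {"x": 0.173,"y": -0.159,"z": 0,"wx": 0,"wy": 0,"wz": 0}

```text
time: 5.3
eef_pos: [0.5747, 0.2189, 0.2054]
tcp_rot: [0.99, 0.139, -0.0, 0.0]
force: [0.5, -0.6, -0.4]
width: 0.046
grasp_force: 30.0
```

```bash
python3 -c "
from h import *
go(.574,.217,.100,106)
p=vision.snapshot('wrist'); print(p['origin']); cv2.imwrite('pics/w2.png',p['color'][:,:,::-1])
p=vision.snapshot('scene'); cv2.imwrite('pics/s2.png',p['color'][:,:,::-1])
a=p['color'][60:310,120:400,::-1]; cv2.imwrite('pics/s2c.png',cv2.resize(a,None,fx=2.3,fy=2.3,interpolation=3))
"
```

```text
t 5.3 pos [0.575 0.219 0.205] w 0.046 shift mm [ -1.   2. 105.] turn deg [0. 0. 0.] q7 [-0.41 -1.8 ]
[0.65110499 0.2413155  0.3463692 ]
```

View pics/w2.png

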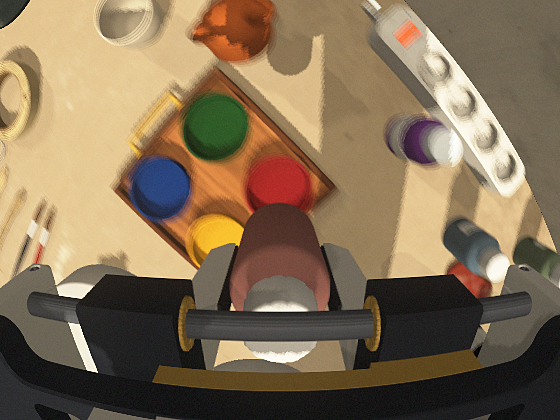

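View pics/s2c.png

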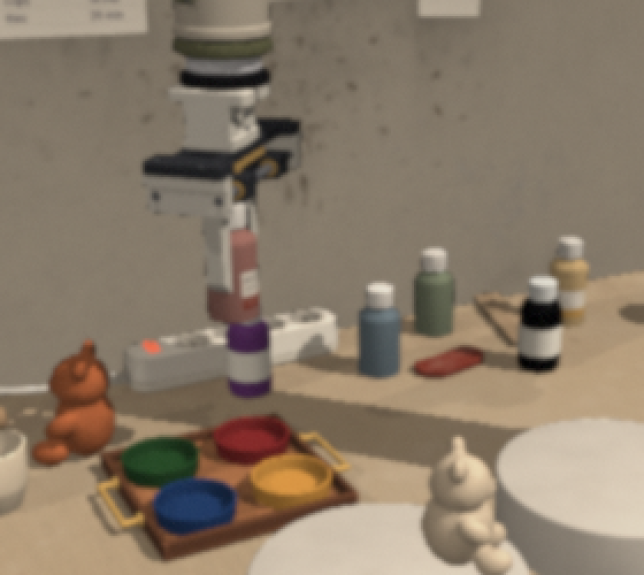

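```bash
cat >> h.py <<'E'
def wproj(p,P):
    K=np.array(p["intrinsics"]); d=(np.atleast_2d(P)-p["origin"])@Rot.from_quat(p["attitude"]).as_matrix()
    d=d*[1,-1,-1]; r=np.hypot(d[:,0],d[:,1]); th=np.arctan2(r,d[:,2]); return np.c_[K[0,2]+K[0,0]*th*d[:,0]/r,K[1,2]+K[0,0]*th*d[:,1]/r]
def sproj(p,P):
    K=np.array(p["intrinsics"]); d=(np.atleast_2d(P)-p["origin"])@Rot.from_quat(p["attitude"]).as_matrix()
    d=d*[1,-1,-1]; return np.c_[K[0,2]+K[0,0]*d[:,0]/d[:,2],K[1,2]+K[1,1]*d[:,1]/d[:,2]]
def overlay(p,f,x,y,z0,h=.104):
    im=p["color"][:,:,::-1].copy(); im=cv2.resize(im,None,fx=2,fy=2,interpolation=3); a=np.linspace(0,2*np.pi,60)
    for zz,r,c in [(0,.0235,(0,255,0)),(.065,.0235,(0,255,0)),(h-.02,.0155,(255,255,0)),(h,.0155,(255,255,0))]:
        P=np.c_[x+r*np.cos(a),y+r*np.sin(a),0*a+z0+zz]; q=f(p,P)*2
        cv2.polylines(im,[q.astype(np.int32)],True,c,1)
    return im
E
python3 -c "
from h import *
s=manip.state(); x,y,z=s['eef_pos']; print(s['eef_pos'],s['tcp_rot'])
a=overlay(vision.snapshot('wrist'),wproj,x,y,z-.057)[380:780,360:760]
b=overlay(vision.snapshot('scene'),sproj,x,y,z-.057)[260:460,360:560]
cv2.imwrite('pics/o3.png',np.hstack([a,cv2.resize(b,(400,400))]))
"
```

```text
[0.57589821 0.22416143 0.20501884] [ 9.89784206e-01  1.42560728e-01  9.24196610e-04 -1.67629754e-03]
```

View pics/o3.png

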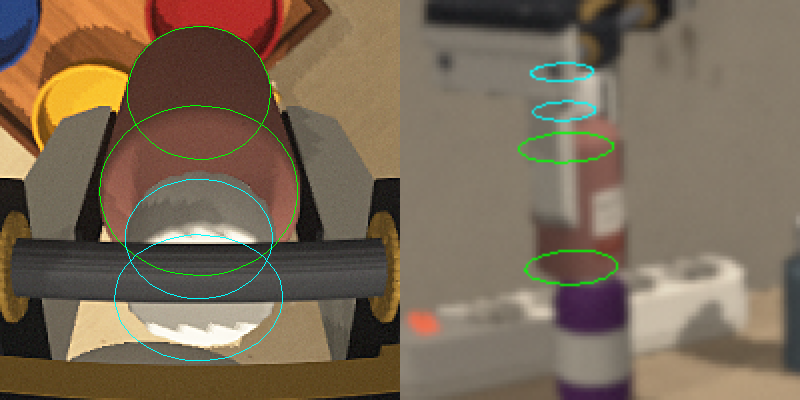

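```bash
python3 -c "
from h import *
for i in range(6):
    vision.snapshot('top'); s=manip.state(); print(s['time'],s['eef_pos'],s['joint_velocities'][:2])
go(.574,.217,.1,106)
"
```

```text
5.55 [0.57340109 0.21664432 0.20485341] [ 0.01772969 -0.01660286]
5.6 [0.57340989 0.21596106 0.20510849] [ 0.01123997 -0.01030609]
5.65 [0.57356014 0.21567407 0.20536732] [ 0.00511019 -0.00834894]
5.7 [0.57369271 0.21571529 0.20557677] [ 0.0030893  -0.00461055]
5.75 [0.57388069 0.21585775 0.20573963] [-2.07927106e-04 -5.98967681e-05]
5.8 [0.57400472 0.21604403 0.20582082] [-0.00268627  0.00069841]
t 5.8 pos [0.574 0.216 0.206] w 0.046 shift mm [  0.  -1. 106.] turn deg [ 0.  0. -0.] q7 [-0.41 -1.79]
```

>>> arm_command:
  motion:
    - {"x": 0,"y": -0.001,"z": 0.03,"wx": 0,"wy": 0,"wz": 0}
    - {"x": 0,"y": -0.001,"z": 0.06,"wx": 0,"wy": 0,"wz": 0}
    - {"x": 0,"y": -0.001,"z": 0.085,"wx": 0,"wy": 0,"wz": 0}
    - {"x": 0,"y": -0.001,"z": 0.105,"wx": 0,"wy": 0,"wz": 0}
    - {"x": 0,"y": -0.001,"z": 0.115,"wx": 0,"wy": 0,"wz": 0}

```text
time: 6.3
eef_pos: [0.5732, 0.2173, 0.0891]
tcp_rot: [0.99, 0.139, -0.001, 0.0]
force: [-0.6, -0.5, -0.9]
width: 0.0459
grasp_force: 30.0
```

>>> arm_command:
  motion:
    - {"x": 0,"y": 0,"z": 0.008,"wx": 0,"wy": 0,"wz": 0}
    - {"x": 0,"y": 0,"z": 0.014,"wx": 0,"wy": 0,"wz": 0}
    - {"x": 0,"y": 0,"z": 0.018,"wx": 0,"wy": 0,"wz": 0}
    - {"x": 0,"y": 0,"z": 0.02,"wx": 0,"wy": 0,"wz": 0}
    - {"x": 0,"y": 0,"z": 0.02,"wx": 0,"wy": 0,"wz": 0}

```text
time: 6.8
eef_pos: [0.574, 0.2183, 0.0708]
tcp_rot: [0.99, 0.139, 0.0, -0.0]
force: [0.9, 0.6, -0.9]
width: 0.0462
grasp_force: 30.0
```

```bash
python3 -c "
from h import *
go(.574,.217,.07,106)
p=vision.snapshot('scene'); x,y,z=manip.state()['eef_pos']; b=overlay(p,sproj,x,y,.012)[300:600,300:700]
cv2.imwrite('pics/s4.png',cv2.resize(b,None,fx=2,fy=2)); print(manip.state()['force'])"
```

```text
t 6.8 pos [0.574 0.218 0.071] w 0.046 shift mm [-0.  1.  1.] turn deg [-0. -0.  0.] q7 [-0.42 -1.82]
[ 0.49817852  0.26414418 -1.19622936]
```

View pics/s4.png

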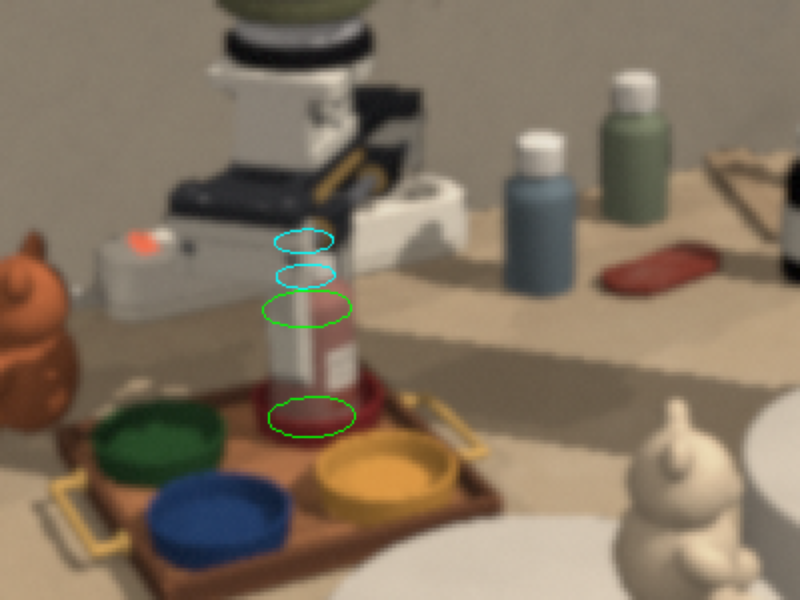

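>>> arm_command:
  motion:
    - {"x": 0,"y": 0,"z": 0.002,"wx": 0,"wy": 0,"wz": 0}
    - {"x": 0,"y": 0,"z": 0.002,"wx": 0,"wy": 0,"wz": 0}

```text
time: 7.05
eef_pos: [0.5742, 0.2184, 0.069]
tcp_rot: [0.99, 0.139, 0.0, -0.0]
force: [-0.4, 0.3, 2.1]
width: 0.0461
grasp_force: 30.0
```

>>> arm_command:
  motion:
    - {"x": 0,"y": 0,"z": 0,"wx": 0,"wy": 0,"wz": 0}
    - {"x": 0,"y": 0,"z": 0,"wx": 0,"wy": 0,"wz": 0}
    - {"x": 0,"y": 0,"z": 0,"wx": 0,"wy": 0,"wz": 0}
    - {"x": 0,"y": 0,"z": 0,"wx": 0,"wy": 0,"wz": 0}
    - {"x": 0,"y": 0,"z": 0,"wx": 0,"wy": 0,"wz": 0}
  hand: 0

```text
time: 7.55
eef_pos: [0.5739, 0.2182, 0.0685]
tcp_rot: [0.99, 0.139, -0.0, 0.0]
force: [0.7, -0.2, -0.5]
width: 0.0814
grasp_force: 0.0
```

>>> arm_command:
  motion:
    - {"x": 0,"y": 0,"z": -0.02,"wx": 0,"wy": 0,"wz": 0}
    - {"x": 0,"y": 0,"z": -0.05,"wx": 0,"wy": 0,"wz": 0}
    - {"x": 0,"y": 0,"z": -0.085,"wx": 0,"wy": 0,"wz": 0}
    - {"x": 0,"y": 0,"z": -0.12,"wx": 0,"wy": 0,"wz": 0}
    - {"x": 0,"y": 0,"z": -0.136,"wx": 0,"wy": 0,"wz": 0}

```text
time: 8.05
eef_pos: [0.5749, 0.2186, 0.2078]
tcp_rot: [0.99, 0.139, 0.002, -0.001]
force: [0.2, 0.1, -0.4]
width: 0.0931
grasp_force: 0.0
```

```bash
python3 -c "
from h import *
p=vision.snapshot('wrist'); 
for n in ['red_bottle','blue_bottle','green_bottle','violet_bottle']: print(n,[(round(r['confidence'],2),np.round(r['rect'])) for r in look_for(p,n)[:2]])
p=vision.snapshot('scene'); print([np.round(r['rect']) for r in look_for(p,'red_bottle')])
go(.576,-.018,.205,106)"
```

```text
red_bottle [(0.89, array([252., 171., 304., 236.])), (0.51, array([133., 158., 195., 223.]))]
blue_bottle [(0.56, array([443., 220., 512., 277.]))]
green_bottle [(0.78, array([512., 238., 560., 287.]))]
violet_bottle [(0.77, array([386., 119., 462., 168.]))]
[array([216., 207., 241., 253.])]
t 8.4 pos [0.573 0.218 0.203] w 0.093 shift mm [-63. 228.  -2.] turn deg [0.  0.1 0. ] q7 [-0.41 -1.8 ]
```

>>> arm_command:
  motion:
    - {"x": -0.012,"y": 0.046,"z": 0,"wx": 0,"wy": 0,"wz": 0}
    - {"x": -0.025,"y": 0.092,"z": 0,"wx": 0,"wy": 0,"wz": 0}
    - {"x": -0.038,"y": 0.138,"z": 0,"wx": 0,"wy": 0,"wz": 0}
    - {"x": -0.05,"y": 0.183,"z": 0,"wx": 0,"wy": 0,"wz": 0}
    - {"x": -0.063,"y": 0.228,"z": 0,"wx": 0,"wy": 0,"wz": 0}

```text
time: 8.9
eef_pos: [0.5758, -0.0201, 0.2035]
tcp_rot: [0.99, 0.14, -0.001, -0.0]
force: [0.6, -0.1, 0.4]
width: 0.0928
grasp_force: 0.0
```

>>> arm_command:
  motion:
    - {"x": 0,"y": 0,"z": 0.02,"wx": 0,"wy": 0,"wz": 0}
    - {"x": 0,"y": 0,"z": 0.05,"wx": 0,"wy": 0,"wz": 0}
    - {"x": 0,"y": 0,"z": 0.05,"wx": 0,"wy": 0,"wz": 0}
    - {"x": 0,"y": 0,"z": 0.05,"wx": 0,"wy": 0,"wz": 0}
    - {"x": 0,"y": 0,"z": 0.05,"wx": 0,"wy": 0,"wz": 0}

```text
time: 9.4
eef_pos: [0.5768, -0.0178, 0.1552]
tcp_rot: [0.99, 0.14, 0.0, -0.0]
force: [0.3, 0.0, 0.5]
width: 0.0927
grasp_force: 0.0
```

```bash
python3 -c "
from h import *
go(.576,-.018,.056,106)
a=overlay(vision.snapshot('wrist'),wproj,.576,-.018,0,.1)[0:700,350:1050]
cv2.imwrite('pics/w5.png',a[100:700])"
```

```text
t 9.4 pos [ 0.577 -0.018  0.155] w 0.093 shift mm [-1. -0. 99.] turn deg [ 0.  -0.   0.1] q7 [-0.02 -1.42]
```

View pics/w5.png

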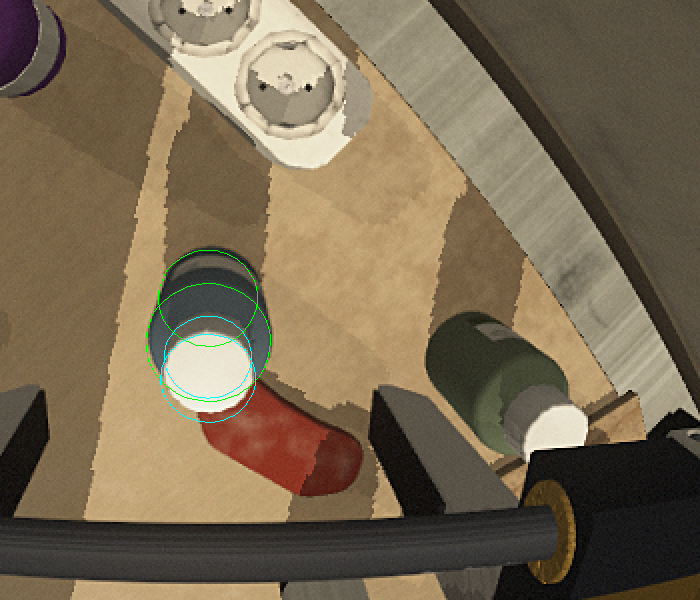

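>>> arm_command:
  motion:
    - {"x": 0.001,"y": 0,"z": 0.035,"wx": 0,"wy": 0,"wz": 0}
    - {"x": 0.001,"y": 0,"z": 0.07,"wx": 0,"wy": 0,"wz": 0}
    - {"x": 0.001,"y": 0,"z": 0.099,"wx": 0,"wy": 0,"wz": 0}
    - {"x": 0.001,"y": 0,"z": 0.099,"wx": 0,"wy": 0,"wz": 0}
    - {"x": 0.001,"y": 0,"z": 0.099,"wx": 0,"wy": 0,"wz": 0}

```text
time: 9.95
eef_pos: [0.5776, -0.0177, 0.0564]
tcp_rot: [0.99, 0.14, 0.0, 0.0]
force: [0.8, 0.6, -1.2]
width: 0.0927
grasp_force: 0.0
```

>>> arm_command:
  motion:
    - {"x": 0,"y": 0,"z": 0,"wx": 0,"wy": 0,"wz": 0}
    - {"x": 0,"y": 0,"z": 0,"wx": 0,"wy": 0,"wz": 0}
    - {"x": 0,"y": 0,"z": 0,"wx": 0,"wy": 0,"wz": 0}
    - {"x": 0,"y": 0,"z": 0,"wx": 0,"wy": 0,"wz": 0}
    - {"x": 0,"y": 0,"z": 0,"wx": 0,"wy": 0,"wz": 0}
  hand: 1

```text
time: 10.45
eef_pos: [0.5775, -0.018, 0.056]
tcp_rot: [0.99, 0.139, 0.0, 0.0]
force: [-0.2, -0.3, 0.5]
width: 0.0571
grasp_force: 0.0
```

>>> arm_command:
  motion:
    - {"x": 0,"y": 0,"z": 0,"wx": 0,"wy": 0,"wz": 0}
    - {"x": 0,"y": 0,"z": 0,"wx": 0,"wy": 0,"wz": 0}
    - {"x": 0,"y": 0,"z": 0,"wx": 0,"wy": 0,"wz": 0}
    - {"x": 0,"y": 0,"z": 0,"wx": 0,"wy": 0,"wz": 0}
  hand: 1

```text
time: 10.85
eef_pos: [0.5774, -0.0181, 0.0557]
tcp_rot: [0.99, 0.139, 0.0, 0.0]
force: [-0.9, -0.7, 2.7]
width: 0.0455
grasp_force: 29.9
```

```bash
python3 -c "
from h import *
go(.54,.339,.206,106)"
```

```text
t 10.8 pos [ 0.577 -0.018  0.056] w 0.046 shift mm [  63. -353. -150.] turn deg [ 0. -0.  0.] q7 [-0.03 -1.45]
```

>>> arm_command:
  motion:
    - {"x": 0,"y": 0,"z": -0.04,"wx": 0,"wy": 0,"wz": 0}
    - {"x": 0,"y": 0,"z": -0.08,"wx": 0,"wy": 0,"wz": 0}
    - {"x": 0,"y": 0,"z": -0.12,"wx": 0,"wy": 0,"wz": 0}
    - {"x": 0,"y": 0,"z": -0.15,"wx": 0,"wy": 0,"wz": 0}
    - {"x": 0.005,"y": -0.028,"z": -0.15,"wx": 0,"wy": 0,"wz": 0}

```text
time: 11.35
eef_pos: [0.5765, 0.0068, 0.2097]
tcp_rot: [0.991, 0.137, 0.003, 0.001]
force: [-0.4, 0.6, -0.5]
width: 0.0458
grasp_force: 29.9
```

>>> arm_command:
  motion:
    - {"x": 0.008,"y": -0.045,"z": 0,"wx": 0,"wy": 0,"wz": 0}
    - {"x": 0.016,"y": -0.09,"z": 0,"wx": 0,"wy": 0,"wz": 0}
    - {"x": 0.024,"y": -0.135,"z": 0,"wx": 0,"wy": 0,"wz": 0}
    - {"x": 0.032,"y": -0.18,"z": 0,"wx": 0,"wy": 0,"wz": 0}
    - {"x": 0.04,"y": -0.225,"z": 0,"wx": 0,"wy": 0,"wz": 0}

```text
time: 11.85
eef_pos: [0.55, 0.2393, 0.2054]
tcp_rot: [0.99, 0.139, -0.0, 0.0]
force: [0.1, 0.4, -1.7]
width: 0.0456
grasp_force: 29.9
```

>>> arm_command:
  motion:
    - {"x": 0.008,"y": -0.045,"z": 0,"wx": 0,"wy": 0,"wz": 0}
    - {"x": 0.016,"y": -0.09,"z": 0,"wx": 0,"wy": 0,"wz": 0}
    - {"x": 0.018,"y": -0.1,"z": 0,"wx": 0,"wy": 0,"wz": 0}
    - {"x": 0.018,"y": -0.1,"z": 0,"wx": 0,"wy": 0,"wz": 0}
    - {"x": 0.018,"y": -0.1,"z": 0,"wx": 0,"wy": 0,"wz": 0}

```text
time: 12.35
eef_pos: [0.5405, 0.3371, 0.2052]
tcp_rot: [0.99, 0.139, -0.0, 0.001]
force: [1.0, -0.4, -1.5]
width: 0.0458
grasp_force: 29.9
```

>>> arm_command:
  motion:
    - {"x": 0,"y": 0,"z": 0,"wx": 0,"wy": 0,"wz": 0}
    - {"x": 0,"y": 0,"z": 0,"wx": 0,"wy": 0,"wz": 0}

```text
time: 12.55
eef_pos: [0.541, 0.3367, 0.2057]
tcp_rot: [0.99, 0.138, 0.0, 0.0]
force: [0.1, -1.0, -1.0]
width: 0.046
grasp_force: 29.9
```

```bash
python3 -c "
from h import *
go(.54,.339,.069,106)"
```

```text
t 12.6 pos [0.541 0.337 0.206] w 0.046 shift mm [ -0.  -3. 137.] turn deg [ 0.   0.  -0.1] q7 [-0.6  -1.99]
```

>>> arm_command:
  motion:
    - {"x": -0.001,"y": -0.003,"z": 0.03,"wx": 0,"wy": 0,"wz": 0}
    - {"x": -0.001,"y": -0.003,"z": 0.06,"wx": 0,"wy": 0,"wz": 0}
    - {"x": -0.001,"y": -0.003,"z": 0.085,"wx": 0,"wy": 0,"wz": 0}
    - {"x": -0.001,"y": -0.003,"z": 0.105,"wx": 0,"wy": 0,"wz": 0}
    - {"x": -0.001,"y": -0.003,"z": 0.115,"wx": 0,"wy": 0,"wz": 0}

```text
time: 13.05
eef_pos: [0.5384, 0.3397, 0.089]
tcp_rot: [0.99, 0.139, -0.001, 0.001]
force: [0.4, -0.3, -1.4]
width: 0.046
grasp_force: 29.9
```

>>> arm_command:
  motion:
    - {"x": 0,"y": 0,"z": 0.008,"wx": 0,"wy": 0,"wz": 0}
    - {"x": 0,"y": 0,"z": 0.014,"wx": 0,"wy": 0,"wz": 0}
    - {"x": 0,"y": 0,"z": 0.019,"wx": 0,"wy": 0,"wz": 0}
    - {"x": 0,"y": 0,"z": 0.023,"wx": 0,"wy": 0,"wz": 0}
    - {"x": 0,"y": 0,"z": 0.023,"wx": 0,"wy": 0,"wz": 0}

```text
time: 13.55
eef_pos: [0.5389, 0.3413, 0.0679]
tcp_rot: [0.99, 0.139, 0.0, -0.0]
force: [0.7, 0.6, -0.6]
width: 0.0459
grasp_force: 29.9
```

```bash
python3 -c "
from h import *
go(.54,.339,.069,106);print(manip.state()['force'])
p=vision.snapshot('scene'); x,y,z=manip.state()['eef_pos']; b=overlay(p,sproj,x,y,.012,.1)[300:600,300:700]
cv2.imwrite('pics/s6.png',cv2.resize(b,None,fx=2,fy=2))"
```

```text
t 13.6 pos [0.539 0.341 0.068] w 0.046 shift mm [ 0.  3. -1.] turn deg [-0. -0.  0.] q7 [-0.62 -2.02]
[ 0.71647039  0.55365484 -0.60153271]
```

View pics/s6.png

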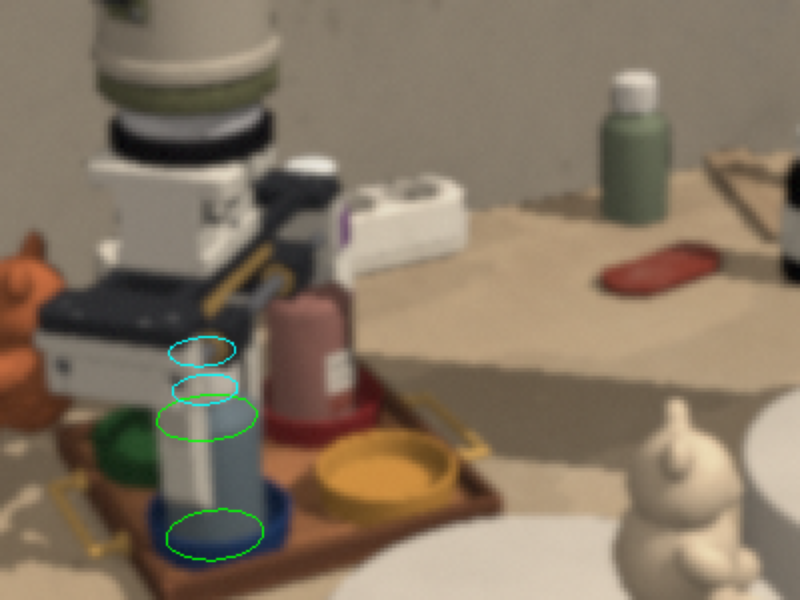

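>>> arm_command:
  motion:
    - {"x": 0,"y": 0.001,"z": 0.001,"wx": 0,"wy": 0,"wz": 0}
    - {"x": 0,"y": 0.001,"z": 0.001,"wx": 0,"wy": 0,"wz": 0}
    - {"x": 0,"y": 0.001,"z": 0.001,"wx": 0,"wy": 0,"wz": 0}
    - {"x": 0,"y": 0.001,"z": 0.001,"wx": 0,"wy": 0,"wz": 0}
    - {"x": 0,"y": 0.001,"z": 0.001,"wx": 0,"wy": 0,"wz": 0}
  hand: 0

```text
time: 14.1
eef_pos: [0.5388, 0.3403, 0.0666]
tcp_rot: [0.99, 0.139, -0.0, -0.0]
force: [0.2, 1.2, -0.1]
width: 0.0812
grasp_force: 0.0
```

>>> arm_command:
  motion:
    - {"x": 0,"y": 0,"z": -0.02,"wx": 0,"wy": 0,"wz": 0}
    - {"x": 0,"y": 0,"z": -0.05,"wx": 0,"wy": 0,"wz": 0}
    - {"x": 0,"y": 0,"z": -0.085,"wx": 0,"wy": 0,"wz": 0}
    - {"x": 0,"y": 0,"z": -0.12,"wx": 0,"wy": 0,"wz": 0}
    - {"x": 0,"y": 0,"z": -0.137,"wx": 0,"wy": 0,"wz": 0}

```text
time: 14.6
eef_pos: [0.5397, 0.3409, 0.2068]
tcp_rot: [0.99, 0.139, 0.002, -0.001]
force: [-1.1, 0.5, 0.1]
width: 0.093
grasp_force: 0.0
```

>>> arm_command:
  motion:
    - {"x": -0.014,"y": 0.034,"z": 0,"wx": 0,"wy": 0,"wz": -8.4}
    - {"x": -0.028,"y": 0.067,"z": 0,"wx": 0,"wy": 0,"wz": -16.8}
    - {"x": -0.042,"y": 0.1,"z": 0,"wx": 0,"wy": 0,"wz": -25.2}
    - {"x": -0.055,"y": 0.133,"z": 0,"wx": 0,"wy": 0,"wz": -33.6}
    - {"x": -0.069,"y": 0.167,"z": 0,"wx": 0,"wy": 0,"wz": -42}

```text
time: 15.1
eef_pos: [0.5184, 0.1595, 0.2037]
tcp_rot: [0.873, 0.488, 0.0, 0.0]
force: [0.6, -0.2, -0.2]
width: 0.0931
grasp_force: 0.0
```

>>> arm_command:
  motion:
    - {"x": -0.033,"y": 0.016,"z": 0,"wx": 0,"wy": 0,"wz": -8.4}
    - {"x": -0.065,"y": 0.031,"z": 0,"wx": 0,"wy": 0,"wz": -16.8}
    - {"x": -0.098,"y": 0.047,"z": 0,"wx": 0,"wy": 0,"wz": -25.2}
    - {"x": -0.13,"y": 0.062,"z": 0,"wx": 0,"wy": 0,"wz": -33.6}
    - {"x": -0.163,"y": 0.078,"z": 0,"wx": 0,"wy": 0,"wz": -42}

```text
time: 15.6
eef_pos: [0.4982, -0.0201, 0.2037]
tcp_rot: [0.64, 0.768, 0.0, 0.0]
force: [-0.0, 0.2, -1.1]
width: 0.0931
grasp_force: 0.0
```

```bash
python3 -c "
from h import *
go(.465,-.267,.205,60)
p=vision.snapshot('scene'); print([(round(r['confidence'],2),np.round(r['rect'])) for n in ['red_bottle','blue_bottle'] for r in look_for(p,n)])"
```

```text
t 15.6 pos [ 0.498 -0.02   0.204] w 0.093 shift mm [-237.  -77.   -1.] turn deg [  0.    0.  -49.6] q7 [ 0.3  -0.25]
[(0.95, array([216., 208., 243., 256.])), (0.95, array([188., 235., 217., 281.]))]
```

>>> arm_command:
  motion:
    - {"x": -0.035,"y": -0.012,"z": 0,"wx": 0,"wy": 0,"wz": -8.4}
    - {"x": -0.07,"y": -0.023,"z": 0,"wx": 0,"wy": 0,"wz": -16.8}
    - {"x": -0.105,"y": -0.034,"z": 0,"wx": 0,"wy": 0,"wz": -25.2}
    - {"x": -0.14,"y": -0.045,"z": 0,"wx": 0,"wy": 0,"wz": -33.6}
    - {"x": -0.175,"y": -0.057,"z": 0,"wx": 0,"wy": 0,"wz": -42}

```text
time: 16.25
eef_pos: [0.4736, -0.2009, 0.2039]
tcp_rot: [0.322, 0.947, 0.0, 0.0]
force: [0.7, -0.1, -0.8]
width: 0.0932
grasp_force: 0.0
```

```bash
python3 -c "
from h import *
go(.465,-.267,.205,60)"
```

```text
t 16.2 pos [ 0.474 -0.201  0.204] w 0.093 shift mm [-34. -58.  -1.] turn deg [ 0.   0.  -7.6] q7 [0.8 0.7]
```

>>> arm_command:
  motion:
    - {"x": -0.017,"y": -0.029,"z": 0,"wx": 0,"wy": 0,"wz": -4}
    - {"x": -0.034,"y": -0.058,"z": 0,"wx": 0,"wy": 0,"wz": -7.6}
    - {"x": -0.034,"y": -0.058,"z": 0.025,"wx": 0,"wy": 0,"wz": -7.6}
    - {"x": -0.034,"y": -0.058,"z": 0.05,"wx": 0,"wy": 0,"wz": -7.6}
    - {"x": -0.034,"y": -0.058,"z": 0.05,"wx": 0,"wy": 0,"wz": -7.6}

```text
time: 16.75
eef_pos: [0.4634, -0.2663, 0.1515]
tcp_rot: [0.262, 0.965, 0.001, -0.002]
force: [0.7, 0.4, -0.4]
width: 0.093
grasp_force: 0.0
```

>>> arm_command:
  motion:
    - {"x": 0,"y": 0,"z": 0,"wx": 0,"wy": 0,"wz": 0}
    - {"x": 0,"y": 0,"z": 0,"wx": 0,"wy": 0,"wz": 0}

```text
time: 16.95
eef_pos: [0.4651, -0.2669, 0.1547]
tcp_rot: [0.261, 0.965, -0.0, 0.001]
force: [-0.3, 0.9, -0.6]
width: 0.0931
grasp_force: 0.0
```

```bash
python3 -c "
from h import *
go(.465,-.267,.056,60)
p=vision.snapshot('wrist')
a=overlay(p,wproj,.465,-.267,0,.104); 
cv2.imwrite('pics/w7.png',cv2.resize(a,None,fx=.7,fy=.7))
p=vision.snapshot('top'); b=overlay(p,sproj,.465,-.267,0,.104); cv2.imwrite('pics/t7.png',b[400:520,680:860])"
```

```text
t 16.9 pos [ 0.465 -0.267  0.155] w 0.093 shift mm [ 0. -0. 99.] turn deg [ 0.   0.1 -0.3] q7 [0.88 0.86]
```

View pics/w7.png

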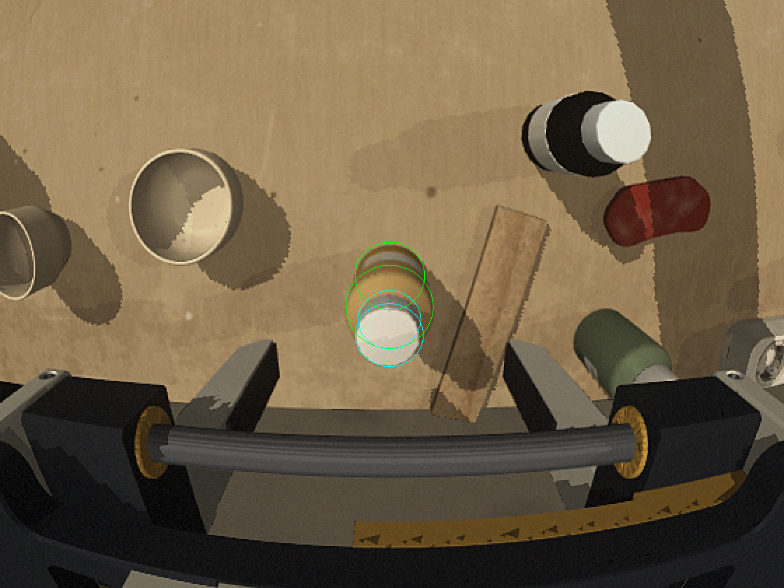

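>>> arm_command:
  motion:
    - {"x": 0,"y": 0,"z": 0.03,"wx": 0,"wy": 0,"wz": 0}
    - {"x": 0,"y": 0,"z": 0.055,"wx": 0,"wy": 0,"wz": 0}
    - {"x": 0,"y": 0,"z": 0.075,"wx": 0,"wy": 0,"wz": 0}
    - {"x": 0,"y": 0,"z": 0.087,"wx": 0,"wy": 0,"wz": 0}
    - {"x": 0,"y": 0,"z": 0.093,"wx": 0,"wy": 0,"wz": 0}
  hand: 0.2

```text
time: 17.55
eef_pos: [0.4642, -0.2676, 0.0603]
tcp_rot: [0.262, 0.965, -0.0, -0.0]
force: [0.1, 0.2, 0.7]
width: 0.0744
grasp_force: 0.0
```

>>> arm_command:
  motion:
    - {"x": 0,"y": 0,"z": 0,"wx": 0,"wy": 0,"wz": 0}
    - {"x": 0,"y": 0,"z": 0,"wx": 0,"wy": 0,"wz": 0}
    - {"x": 0,"y": 0,"z": 0,"wx": 0,"wy": 0,"wz": 0}
    - {"x": 0,"y": 0,"z": 0,"wx": 0,"wy": 0,"wz": 0}
    - {"x": 0,"y": 0,"z": 0,"wx": 0,"wy": 0,"wz": 0}
  hand: 1

```text
time: 18.05
eef_pos: [0.4643, -0.2679, 0.0612]
tcp_rot: [0.262, 0.965, -0.0, 0.001]
force: [0.4, 0.5, 5.4]
width: 0.046
grasp_force: 30.0
```

>>> arm_command:
  motion:
    - {"x": 0,"y": 0,"z": 0,"wx": 0,"wy": 0,"wz": 0}
    - {"x": 0,"y": 0,"z": 0,"wx": 0,"wy": 0,"wz": 0}
    - {"x": 0,"y": 0,"z": 0,"wx": 0,"wy": 0,"wz": 0}
    - {"x": 0,"y": 0,"z": 0,"wx": 0,"wy": 0,"wz": 0}
  hand: 1

```text
time: 18.45
eef_pos: [0.4644, -0.268, 0.0612]
tcp_rot: [0.262, 0.965, -0.0, 0.001]
force: [-0.2, -0.6, 7.0]
width: 0.0457
grasp_force: 30.0
```

```bash
python3 -c "
from h import *
go(.495,.262,.215,60); go(.495,.262,.215,106)"
```

```text
t 18.4 pos [ 0.464 -0.268  0.061] w 0.046 shift mm [ 241.  473. -154.] turn deg [-0.   0.1 -0.4] q7 [0.77 0.7 ]
t 18.4 pos [ 0.464 -0.268  0.061] w 0.046 shift mm [ 241.  473. -154.] turn deg [ -0.    0.1 -46.4] q7 [0.77 0.7 ]
```

>>> arm_command:
  motion:
    - {"x": 0,"y": 0,"z": -0.04,"wx": 0,"wy": 0,"wz": 0}
    - {"x": 0,"y": 0,"z": -0.08,"wx": 0,"wy": 0,"wz": 0}
    - {"x": 0,"y": 0,"z": -0.12,"wx": 0,"wy": 0,"wz": 0}
    - {"x": 0,"y": 0,"z": -0.15,"wx": 0,"wy": 0,"wz": 0}
    - {"x": 0,"y": 0,"z": -0.154,"wx": 0,"wy": 0,"wz": 0}

```text
time: 18.95
eef_pos: [0.4652, -0.2682, 0.218]
tcp_rot: [0.262, 0.965, -0.001, 0.002]
force: [-0.7, 0.0, -1.4]
width: 0.0455
grasp_force: 29.9
```

>>> arm_command:
  motion:
    - {"x": 0.022,"y": 0.043,"z": 0,"wx": 0,"wy": 0,"wz": 0}
    - {"x": 0.044,"y": 0.086,"z": 0,"wx": 0,"wy": 0,"wz": 0}
    - {"x": 0.066,"y": 0.128,"z": 0,"wx": 0,"wy": 0,"wz": 0}
    - {"x": 0.087,"y": 0.171,"z": 0,"wx": 0,"wy": 0,"wz": 0}
    - {"x": 0.109,"y": 0.214,"z": 0,"wx": 0,"wy": 0,"wz": 0}

```text
time: 19.45
eef_pos: [0.4776, -0.0265, 0.2138]
tcp_rot: [0.262, 0.965, -0.0, -0.0]
force: [0.6, -0.2, -0.5]
width: 0.0457
grasp_force: 29.9
```

>>> arm_command:
  motion:
    - {"x": 0.022,"y": 0.043,"z": 0,"wx": 0,"wy": 0,"wz": 0}
    - {"x": 0.044,"y": 0.086,"z": 0,"wx": 0,"wy": 0,"wz": 0}
    - {"x": 0.066,"y": 0.128,"z": 0,"wx": 0,"wy": 0,"wz": 0}
    - {"x": 0.087,"y": 0.171,"z": 0,"wx": 0,"wy": 0,"wz": 0}
    - {"x": 0.109,"y": 0.214,"z": 0,"wx": 0,"wy": 0,"wz": 0}

```text
time: 19.95
eef_pos: [0.4918, 0.2132, 0.2136]
tcp_rot: [0.262, 0.965, -0.001, -0.0]
force: [0.2, 0.1, -1.2]
width: 0.0458
grasp_force: 29.9
```

>>> arm_command:
  motion:
    - {"x": 0.011,"y": 0.022,"z": 0,"wx": 0,"wy": 0,"wz": -8}
    - {"x": 0.023,"y": 0.045,"z": 0,"wx": 0,"wy": 0,"wz": -16}
    - {"x": 0.023,"y": 0.045,"z": 0,"wx": 0,"wy": 0,"wz": -24}
    - {"x": 0.023,"y": 0.045,"z": 0,"wx": 0,"wy": 0,"wz": -32}
    - {"x": 0.023,"y": 0.045,"z": 0,"wx": 0,"wy": 0,"wz": -40}

```text
time: 20.45
eef_pos: [0.4947, 0.2621, 0.2134]
tcp_rot: [-0.087, 0.996, -0.0, -0.001]
force: [-0.1, -0.6, -0.3]
width: 0.0456
grasp_force: 29.9
```

>>> arm_command:
  motion:
    - {"x": 0,"y": 0,"z": 0,"wx": 0,"wy": 0,"wz": -6}
    - {"x": 0,"y": 0,"z": 0,"wx": 0,"wy": 0,"wz": -6}
    - {"x": 0,"y": 0,"z": 0,"wx": 0,"wy": 0,"wz": -6}
    - {"x": 0,"y": 0,"z": 0,"wx": 0,"wy": 0,"wz": -6}
    - {"x": 0,"y": 0,"z": 0,"wx": 0,"wy": 0,"wz": -6}

```text
time: 20.95
eef_pos: [0.4952, 0.2622, 0.2145]
tcp_rot: [-0.135, 0.991, -0.0, 0.0]
force: [0.8, -0.2, -1.0]
width: 0.0456
grasp_force: 29.9
```

```bash
python3 -c "
from h import *
go(.495,.262,.074,106)"
```

```text
t 20.9 pos [0.495 0.262 0.215] w 0.046 shift mm [  0.  -0. 141.] turn deg [-0.   0.  -0.4] q7 [0.05 0.61]
```

>>> arm_command:
  motion:
    - {"x": 0,"y": 0,"z": 0.03,"wx": 0,"wy": 0,"wz": 0}
    - {"x": 0,"y": 0,"z": 0.06,"wx": 0,"wy": 0,"wz": 0}
    - {"x": 0,"y": 0,"z": 0.085,"wx": 0,"wy": 0,"wz": 0}
    - {"x": 0,"y": 0,"z": 0.105,"wx": 0,"wy": 0,"wz": 0}
    - {"x": 0,"y": 0,"z": 0.118,"wx": 0,"wy": 0,"wz": 0}

```text
time: 21.45
eef_pos: [0.4949, 0.262, 0.0953]
tcp_rot: [-0.136, 0.991, -0.0, -0.001]
force: [-0.1, 0.7, 0.1]
width: 0.0454
grasp_force: 29.9
```

>>> arm_command:
  motion:
    - {"x": 0,"y": 0,"z": 0.008,"wx": 0,"wy": 0,"wz": 0}
    - {"x": 0,"y": 0,"z": 0.014,"wx": 0,"wy": 0,"wz": 0}
    - {"x": 0,"y": 0,"z": 0.019,"wx": 0,"wy": 0,"wz": 0}
    - {"x": 0,"y": 0,"z": 0.024,"wx": 0,"wy": 0,"wz": 0}
    - {"x": 0,"y": 0,"z": 0.024,"wx": 0,"wy": 0,"wz": 0}

```text
time: 21.95
eef_pos: [0.4955, 0.2627, 0.0731]
tcp_rot: [-0.136, 0.991, 0.0, 0.001]
force: [0.9, 0.0, 0.9]
width: 0.0456
grasp_force: 30.0
```

```bash
python3 -c "
from h import *
go(.495,.262,.073,106);print(manip.state()['force'])
p=vision.snapshot('scene'); print([(n,round(r['confidence'],2),np.round(r['rect'])) for n in ['red_bottle','blue_bottle','yellow_bottle','yellow_cup'] for r in look_for(p,n)])
print(np.round(sproj(p,[[.495,.262,.012],[.495,.262,.116]])))"
```

```text
t 21.9 pos [0.496 0.263 0.073] w 0.046 shift mm [ 1. -1.  0.] turn deg [ 0.   0.1 -0.4] q7 [-0.09  0.38]
[0.93193673 0.00795974 0.87694993]
[('red_bottle', 0.87, array([218., 237., 235., 254.])), ('red_bottle', 0.44, array([214., 245., 234., 264.])), ('blue_bottle', 0.83, array([186., 235., 220., 284.])), ('blue_bottle', 0.27, array([216., 189., 230., 206.])), ('yellow_bottle', 0.85, array([235., 228., 257., 272.])), ('yellow_bottle', 0.26, array([217., 237., 235., 257.])), ('yellow_cup', 0.54, array([232., 258., 265., 282.]))]
[[246. 273.]
 [244. 226.]]
```

>>> arm_command:
  motion:
    - {"x": 0,"y": 0,"z": 0.001,"wx": 0,"wy": 0,"wz": 0}
    - {"x": 0,"y": 0,"z": 0.001,"wx": 0,"wy": 0,"wz": 0}
    - {"x": 0,"y": 0,"z": 0.001,"wx": 0,"wy": 0,"wz": 0}
    - {"x": 0,"y": 0,"z": 0.001,"wx": 0,"wy": 0,"wz": 0}
    - {"x": 0,"y": 0,"z": 0.001,"wx": 0,"wy": 0,"wz": 0}
  hand: 0

```text
time: 22.7
eef_pos: [0.4951, 0.2621, 0.0715]
tcp_rot: [-0.136, 0.991, -0.0, -0.0]
force: [-0.2, -0.4, 0.0]
width: 0.0808
grasp_force: 0.0
```

>>> arm_command:
  motion:
    - {"x": 0,"y": 0,"z": -0.02,"wx": 0,"wy": 0,"wz": 0}
    - {"x": 0,"y": 0,"z": -0.05,"wx": 0,"wy": 0,"wz": 0}
    - {"x": 0,"y": 0,"z": -0.085,"wx": 0,"wy": 0,"wz": 0}
    - {"x": 0,"y": 0,"z": -0.12,"wx": 0,"wy": 0,"wz": 0}
    - {"x": 0,"y": 0,"z": -0.141,"wx": 0,"wy": 0,"wz": 0}

```text
time: 23.2
eef_pos: [0.4954, 0.2628, 0.215]
tcp_rot: [-0.136, 0.991, 0.0, 0.001]
force: [0.2, 0.6, -1.1]
width: 0.093
grasp_force: 0.0
```

>>> arm_command:
  motion:
    - {"x": 0.003,"y": -0.047,"z": 0,"wx": 0,"wy": 0,"wz": 0}
    - {"x": 0.007,"y": -0.094,"z": 0,"wx": 0,"wy": 0,"wz": 0}
    - {"x": 0.01,"y": -0.141,"z": 0,"wx": 0,"wy": 0,"wz": 0}
    - {"x": 0.014,"y": -0.188,"z": 0,"wx": 0,"wy": 0,"wz": 0}
    - {"x": 0.017,"y": -0.235,"z": 0,"wx": 0,"wy": 0,"wz": 0}

```text
time: 23.7
eef_pos: [0.5421, 0.0293, 0.2127]
tcp_rot: [-0.136, 0.991, -0.0, -0.0]
force: [0.7, 0.3, 0.5]
width: 0.0931
grasp_force: 0.0
```

>>> arm_command:
  motion:
    - {"x": 0.003,"y": -0.037,"z": 0,"wx": 0,"wy": 0,"wz": 8}
    - {"x": 0.006,"y": -0.074,"z": 0,"wx": 0,"wy": 0,"wz": 16}
    - {"x": 0.008,"y": -0.111,"z": 0,"wx": 0,"wy": 0,"wz": 24}
    - {"x": 0.011,"y": -0.148,"z": 0,"wx": 0,"wy": 0,"wz": 32}
    - {"x": 0.014,"y": -0.185,"z": 0,"wx": 0,"wy": 0,"wz": 40}

```text
time: 24.2
eef_pos: [0.5785, -0.1523, 0.2126]
tcp_rot: [0.214, 0.977, -0.0, -0.0]
force: [0.5, 0.6, -0.2]
width: 0.0933
grasp_force: 0.0
```

```bash
python3 -c "
from h import *
go(.581,-.150,.155,60)
p=vision.snapshot('scene'); print([(n,round(r['confidence'],2),np.round(r['rect'])) for n in ['red_bottle','blue_bottle','yellow_bottle','yellow_cup'] for r in look_for(p,n)])"
```

```text
t 24.2 pos [ 0.578 -0.152  0.213] w 0.093 shift mm [-1.  3. 58.] turn deg [-0.   0.   5.3] q7 [0.68 0.77]
[('red_bottle', 0.81, array([217., 210., 238., 255.])), ('blue_bottle', 0.61, array([186., 237., 219., 282.])), ('blue_bottle', 0.53, array([214., 244., 236., 260.])), ('yellow_bottle', 0.72, array([234., 224., 259., 271.])), ('yellow_cup', 0.66, array([229., 262., 266., 281.]))]
```

>>> arm_command:
  motion:
    - {"x": -0.001,"y": 0.003,"z": 0.02,"wx": 0,"wy": 0,"wz": 5.3}
    - {"x": -0.001,"y": 0.003,"z": 0.04,"wx": 0,"wy": 0,"wz": 5.3}
    - {"x": -0.001,"y": 0.003,"z": 0.058,"wx": 0,"wy": 0,"wz": 5.3}
    - {"x": -0.001,"y": 0.003,"z": 0.058,"wx": 0,"wy": 0,"wz": 5.3}
    - {"x": -0.001,"y": 0.003,"z": 0.058,"wx": 0,"wy": 0,"wz": 5.3}

```text
time: 24.95
eef_pos: [0.5807, -0.1469, 0.1549]
tcp_rot: [0.255, 0.967, 0.0, -0.0]
force: [0.3, 0.2, -0.3]
width: 0.0929
grasp_force: 0.0
```

```bash
python3 -c "
from h import *
go(.581,-.150,.062,60)
p=vision.snapshot('wrist')
a=overlay(p,wproj,.581,-.150,0,.1); 
cv2.imwrite('pics/w8.png',cv2.resize(a,None,fx=.7,fy=.7))"
```

```text
t 24.9 pos [ 0.581 -0.147  0.155] w 0.093 shift mm [-2. -3. 93.] turn deg [ 0.  -0.   0.5] q7 [0.62 0.62]
```

View pics/w8.png

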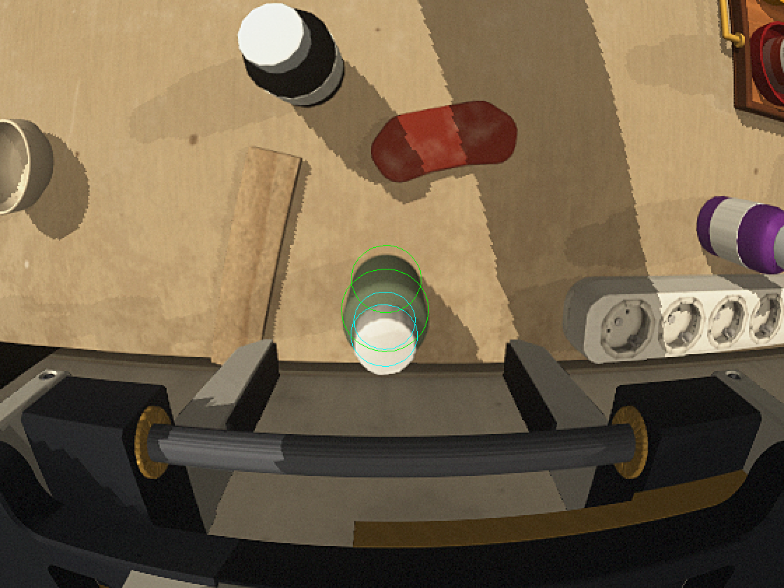

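>>> arm_command:
  motion:
    - {"x": -0.005,"y": -0.003,"z": 0.02,"wx": 0,"wy": 0,"wz": 0}
    - {"x": -0.005,"y": -0.003,"z": 0.04,"wx": 0,"wy": 0,"wz": 0}
    - {"x": -0.005,"y": -0.003,"z": 0.055,"wx": 0,"wy": 0,"wz": 0}
    - {"x": -0.005,"y": -0.003,"z": 0.07,"wx": 0,"wy": 0,"wz": 0}
    - {"x": -0.005,"y": -0.003,"z": 0.08,"wx": 0,"wy": 0,"wz": 0}
  hand: 0.2

```text
time: 25.5
eef_pos: [0.5833, -0.1533, 0.0733]
tcp_rot: [0.256, 0.967, 0.0, -0.0]
force: [-0.6, 0.0, 0.4]
width: 0.074
grasp_force: 0.0
```

>>> arm_command:
  motion:
    - {"x": 0,"y": 0,"z": 0.008,"wx": 0,"wy": 0,"wz": 0}
    - {"x": 0,"y": 0,"z": 0.013,"wx": 0,"wy": 0,"wz": 0}
    - {"x": 0,"y": 0,"z": 0.013,"wx": 0,"wy": 0,"wz": 0}

```text
time: 25.8
eef_pos: [0.5834, -0.1532, 0.0612]
tcp_rot: [0.256, 0.967, -0.0, -0.0]
force: [0.2, -0.7, 0.5]
width: 0.0744
grasp_force: 0.0
```

>>> arm_command:
  motion:
    - {"x": 0,"y": 0,"z": 0,"wx": 0,"wy": 0,"wz": 0}
    - {"x": 0,"y": 0,"z": 0,"wx": 0,"wy": 0,"wz": 0}
    - {"x": 0,"y": 0,"z": 0,"wx": 0,"wy": 0,"wz": 0}
    - {"x": 0,"y": 0,"z": 0,"wx": 0,"wy": 0,"wz": 0}
    - {"x": 0,"y": 0,"z": 0,"wx": 0,"wy": 0,"wz": 0}
  hand: 1

```text
time: 26.3
eef_pos: [0.5838, -0.1533, 0.0619]
tcp_rot: [0.256, 0.967, 0.0, 0.0]
force: [0.5, 0.1, 2.0]
width: 0.0461
grasp_force: 30.0
```

>>> arm_command:
  motion:
    - {"x": 0,"y": 0,"z": 0,"wx": 0,"wy": 0,"wz": 0}
    - {"x": 0,"y": 0,"z": 0,"wx": 0,"wy": 0,"wz": 0}
    - {"x": 0,"y": 0,"z": 0,"wx": 0,"wy": 0,"wz": 0}
  hand: 1

```text
time: 26.6
eef_pos: [0.5837, -0.1534, 0.0619]
tcp_rot: [0.256, 0.967, -0.0, 0.0]
force: [-0.4, 0.5, 5.8]
width: 0.0462
grasp_force: 30.0
```

```bash
python3 -c "
from h import *
go(.618,.295,.215,60); go(.618,.295,.215,106)"
```

```text
t 26.6 pos [ 0.584 -0.153  0.062] w 0.046 shift mm [ 192.  407. -153.] turn deg [0.  0.  0.3] q7 [0.55 0.51]
t 26.6 pos [ 0.584 -0.153  0.062] w 0.046 shift mm [ 192.  407. -153.] turn deg [ -0.    0.  -45.7] q7 [0.55 0.51]
```

>>> arm_command:
  motion:
    - {"x": 0,"y": 0,"z": -0.04,"wx": 0,"wy": 0,"wz": 0}
    - {"x": 0,"y": 0,"z": -0.08,"wx": 0,"wy": 0,"wz": 0}
    - {"x": 0,"y": 0,"z": -0.12,"wx": 0,"wy": 0,"wz": 0}
    - {"x": 0,"y": 0,"z": -0.15,"wx": 0,"wy": 0,"wz": 0}
    - {"x": 0,"y": 0,"z": -0.154,"wx": 0,"wy": 0,"wz": 0}

```text
time: 27.1
eef_pos: [0.5848, -0.1533, 0.2189]
tcp_rot: [0.256, 0.967, 0.0, 0.002]
force: [0.7, 0.5, -1.4]
width: 0.0463
grasp_force: 30.0
```

>>> arm_command:
  motion:
    - {"x": 0.021,"y": 0.044,"z": 0,"wx": 0,"wy": 0,"wz": 0}
    - {"x": 0.042,"y": 0.088,"z": 0,"wx": 0,"wy": 0,"wz": 0}
    - {"x": 0.063,"y": 0.132,"z": 0,"wx": 0,"wy": 0,"wz": 0}
    - {"x": 0.084,"y": 0.176,"z": 0,"wx": 0,"wy": 0,"wz": 0}
    - {"x": 0.105,"y": 0.22,"z": 0,"wx": 0,"wy": 0,"wz": 0}

```text
time: 27.6
eef_pos: [0.6005, 0.0911, 0.2142]
tcp_rot: [0.256, 0.967, -0.001, -0.001]
force: [1.5, -0.4, -2.2]
width: 0.046
grasp_force: 30.0
```

>>> arm_command:
  motion:
    - {"x": 0.018,"y": 0.038,"z": 0,"wx": 0,"wy": 0,"wz": -8}
    - {"x": 0.035,"y": 0.075,"z": 0,"wx": 0,"wy": 0,"wz": -16}
    - {"x": 0.053,"y": 0.113,"z": 0,"wx": 0,"wy": 0,"wz": -24}
    - {"x": 0.07,"y": 0.15,"z": 0,"wx": 0,"wy": 0,"wz": -32}
    - {"x": 0.087,"y": 0.187,"z": 0,"wx": 0,"wy": 0,"wz": -40}

```text
time: 28.1
eef_pos: [0.6177, 0.2964, 0.2138]
tcp_rot: [-0.093, 0.996, -0.001, -0.001]
force: [0.6, -0.9, -0.7]
width: 0.0458
grasp_force: 30.0
```

>>> arm_command:
  motion:
    - {"x": 0,"y": 0,"z": 0,"wx": 0,"wy": 0,"wz": -6}
    - {"x": 0,"y": 0,"z": 0,"wx": 0,"wy": 0,"wz": -6}
    - {"x": 0,"y": 0,"z": 0,"wx": 0,"wy": 0,"wz": -6}
    - {"x": 0,"y": 0,"z": 0,"wx": 0,"wy": 0,"wz": -6}
    - {"x": 0,"y": 0,"z": 0,"wx": 0,"wy": 0,"wz": -6}

```text
time: 28.6
eef_pos: [0.6184, 0.2941, 0.2155]
tcp_rot: [-0.141, 0.99, -0.0, -0.0]
force: [-0.1, 0.5, -0.5]
width: 0.0463
grasp_force: 30.0
```

```bash
python3 -c "
from h import *
go(.618,.295,.074,106)"
```

```text
t 28.6 pos [0.618 0.294 0.215] w 0.046 shift mm [  0.   1. 141.] turn deg [-0.  -0.   0.2] q7 [0.02 0.73]
```

>>> arm_command:
  motion:
    - {"x": 0,"y": 0.001,"z": 0.03,"wx": 0,"wy": 0,"wz": 0}
    - {"x": 0,"y": 0.001,"z": 0.06,"wx": 0,"wy": 0,"wz": 0}
    - {"x": 0,"y": 0.001,"z": 0.085,"wx": 0,"wy": 0,"wz": 0}
    - {"x": 0,"y": 0.001,"z": 0.105,"wx": 0,"wy": 0,"wz": 0}
    - {"x": 0,"y": 0.001,"z": 0.118,"wx": 0,"wy": 0,"wz": 0}

```text
time: 29.1
eef_pos: [0.6178, 0.2955, 0.0962]
tcp_rot: [-0.142, 0.99, -0.0, -0.0]
force: [0.6, -0.5, -0.4]
width: 0.0462
grasp_force: 30.0
```

>>> arm_command:
  motion:
    - {"x": 0,"y": 0,"z": 0.008,"wx": 0,"wy": 0,"wz": 0}
    - {"x": 0,"y": 0,"z": 0.014,"wx": 0,"wy": 0,"wz": 0}
    - {"x": 0,"y": 0,"z": 0.019,"wx": 0,"wy": 0,"wz": 0}
    - {"x": 0,"y": 0,"z": 0.023,"wx": 0,"wy": 0,"wz": 0}
    - {"x": 0,"y": 0,"z": 0.023,"wx": 0,"wy": 0,"wz": 0}

```text
time: 29.6
eef_pos: [0.6179, 0.2962, 0.0745]
tcp_rot: [-0.142, 0.99, -0.0, -0.0]
force: [-0.4, 0.9, -0.4]
width: 0.0459
grasp_force: 30.0
```

```bash
python3 -c "
from h import *
go(.618,.295,.074,106);print(manip.state()['force'])
p=vision.snapshot('scene'); print([(n,round(r['confidence'],2),np.round(r['rect'])) for n in ['red_bottle','blue_bottle','yellow_bottle','green_bottle','green_cup'] for r in look_for(p,n)])
print(np.round(sproj(p,[[.618,.295,.012],[.618,.295,.112]])))"
```

```text
t 29.6 pos [0.618 0.296 0.075] w 0.046 shift mm [ 0. -1.  1.] turn deg [-0.  -0.   0.3] q7 [-0.05  0.6 ]
[-0.35916752  0.94739299 -0.41477003]
[('red_bottle', 0.6, array([217., 209., 239., 255.])), ('blue_bottle', 0.79, array([187., 239., 218., 282.])), ('yellow_bottle', 0.79, array([232., 222., 260., 271.])), ('yellow_bottle', 0.73, array([228., 260., 265., 284.])), ('green_bottle', 0.96, array([177., 221., 197., 263.])), ('green_bottle', 0.16, array([218., 188., 240., 219.])), ('green_cup', 0.57, array([171., 254., 190., 270.]))]
[[189. 263.]
 [186. 220.]]
```

>>> arm_command:
  motion:
    - {"x": 0,"y": 0,"z": 0.001,"wx": 0,"wy": 0,"wz": 0}
    - {"x": 0,"y": 0,"z": 0.001,"wx": 0,"wy": 0,"wz": 0}
    - {"x": 0,"y": 0,"z": 0.001,"wx": 0,"wy": 0,"wz": 0}

```text
time: 30.2
eef_pos: [0.618, 0.2964, 0.074]
tcp_rot: [-0.142, 0.99, 0.0, 0.0]
force: [-0.4, 0.4, 2.8]
width: 0.0461
grasp_force: 30.0
```

>>> arm_command:
  motion:
    - {"x": 0,"y": 0,"z": 0,"wx": 0,"wy": 0,"wz": 0}
    - {"x": 0,"y": 0,"z": 0,"wx": 0,"wy": 0,"wz": 0}
    - {"x": 0,"y": 0,"z": 0,"wx": 0,"wy": 0,"wz": 0}
    - {"x": 0,"y": 0,"z": 0,"wx": 0,"wy": 0,"wz": 0}
    - {"x": 0,"y": 0,"z": 0,"wx": 0,"wy": 0,"wz": 0}
  hand: 0

```text
time: 30.7
eef_pos: [0.6178, 0.2963, 0.0735]
tcp_rot: [-0.142, 0.99, 0.0, -0.0]
force: [-0.5, 0.5, 0.5]
width: 0.0816
grasp_force: 0.0
```

>>> arm_command:
  motion:
    - {"x": 0,"y": 0,"z": -0.02,"wx": 0,"wy": 0,"wz": 0}
    - {"x": 0,"y": 0,"z": -0.05,"wx": 0,"wy": 0,"wz": 0}
    - {"x": 0,"y": 0,"z": -0.085,"wx": 0,"wy": 0,"wz": 0}
    - {"x": 0,"y": 0,"z": -0.12,"wx": 0,"wy": 0,"wz": 0}
    - {"x": 0,"y": 0,"z": -0.141,"wx": 0,"wy": 0,"wz": 0}

```text
time: 31.2
eef_pos: [0.6181, 0.2973, 0.2191]
tcp_rot: [-0.142, 0.99, 0.001, 0.002]
force: [-0.6, -0.4, 0.1]
width: 0.0927
grasp_force: 0.0
```

>>> arm_command:
  motion:
    - {"x": 0,"y": -0.04,"z": -0.02,"wx": 0,"wy": 0,"wz": 0}
    - {"x": 0,"y": -0.08,"z": -0.04,"wx": 0,"wy": 0,"wz": 0}
    - {"x": 0,"y": -0.12,"z": -0.06,"wx": 0,"wy": 0,"wz": 0}
    - {"x": 0,"y": -0.16,"z": -0.06,"wx": 0,"wy": 0,"wz": 0}
    - {"x": 0,"y": -0.2,"z": -0.06,"wx": 0,"wy": 0,"wz": 0}

```text
time: 31.7
eef_pos: [0.6744, 0.1031, 0.2772]
tcp_rot: [-0.142, 0.99, 0.0, 0.001]
force: [0.8, 0.2, 0.5]
width: 0.093
grasp_force: 0.0
```

```bash
python3 -c "
from h import *
p=vision.snapshot('scene'); a=cv2.resize(p['color'][140:310,140:400,::-1],None,fx=3,fy=3,interpolation=3)
cv2.imwrite('pics/s9.png',a); print(a.shape)"
```

```text
(510, 780, 3)
```

View pics/s9.png

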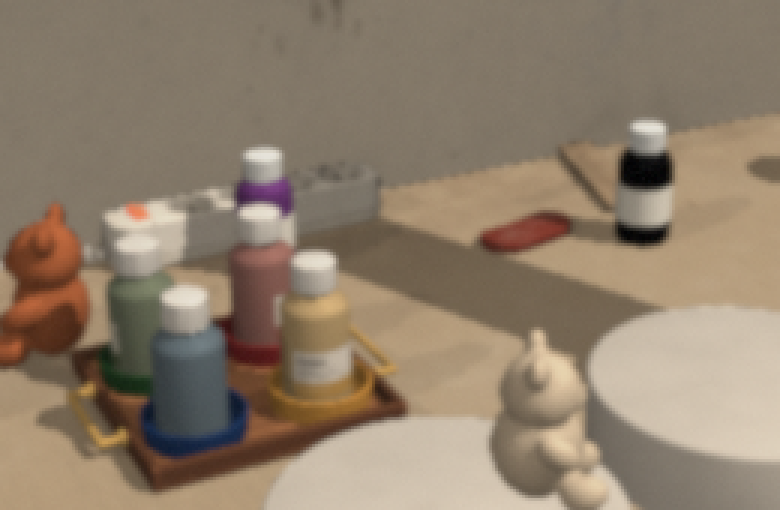

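All four bottles stand upright in the cups of their own colours: green at (140,320), blue (190,370), red (260,290) and yellow (315,330). The violet bottle (265,190) and the black one (645,185) still stand where they were, and the gripper is clear.

```bash
python3 -c "
from h import *
print(manip.finish_job())"
```

```text
the job is handed in; nothing more can be done
None
```

The red, blue, yellow and green bottles each stand upright in the cup of their own colour, the black and violet bottles were left standing in place, and the job was handed in at about 32 s; no verdict came back.

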